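Count to the third gap and push the thermometer case home

TASK

Counting from the end of the divider rack beside the grey flip-top caddy, run the shut fingertips along the top of the rack's front rail, touching it over the first, second and third gap in turn (a gap with something in it counts too). Then push the black thermometer case along the shelf, end first, into that third gap until it is fully home against the back bar. Only push the case, never pick it up, and leave everything else where it is.

Things in the scene. Friction and masses are not known exactly. Their poses are not given: they have to be found in the camera images.
- rack: Fixed aluminium rack with six gaps in a row: seven upright plates 4 mm thick (front edges round, 6 mm), 48 mm apart centre to centre, 46 mm high. Origin at the centre of its underside, on the shelf; x from the open front (x = -34 mm, towards the robot) to the back, y along the row, z up. Gap centres at y = -120, -72, -24, 24, 72, 120 mm; gaps 42 mm wide at the mouth, floored by the shelf. Yaw up to 0.12.
- rack_rail (a point): Middle of the top of the rack's front rail: a flat fixed bar 14 mm wide, 4 mm thick, 292 mm long, laid across the tops of the plates over the mouths at rack x = -24 mm. Its top is 50 mm above the shelf, and 46 mm is free below it. Axes as the rack's.
- rack_stop (a point): Middle of the front face of the bar that closes the back of all six gaps (from 4 to 36 mm high), at rack x = +31 mm, given at shelf height. A part that is home in a gap has its end against this face. Axes as the rack's.
- case: Black hard case of the meat thermometer: loose flat box 90 mm long (x), 32 wide (y), 24 high, 0.1 to 0.2 kg, lying flat in front of the rack, pointing roughly at it (within 0.5 rad); either end may go first. Origin at the centre of its underside. Slides when pushed with 1 to 2 N. Home in a gap, its origin is at x = -14 mm in the rack's frame and it stands about 25 mm out of the mouth.
- caddy: Grey plastic caddy, fixed, 100 (x) by 90 (y) by 66 mm high, with three flip-top lids. It stands beside one end of the rack, at its +y or its -y end: this is the end to count from. Origin at the centre of its underside.
- jar: Bystander: round amber jar with dark cap, 64 mm across, 68 mm high, loose, beside the other end of the rack from the caddy. Origin at the centre of its underside.
- scraper: Bystander: loose wooden block, 66 x 28 x 22 mm, lying in one of the rack's two end gaps (the one at y = -120 mm), wholly inside, under the rail. That gap counts like any other. Origin at the centre of its underside.
- cup: Bystander: small loose steel bowl, 72 mm across, 50 mm high, left of the case. Origin at the centre of its underside.
- shaker: Bystander: loose steel shaker, 48 mm across, 85 mm high, right of the case. Origin at the centre of its underside.
- brush: Bystander: brush lying loose on the shelf at the far right (y about -0.39 m). Its length runs along its x axis.
- spatula: Bystander: wooden-handled spatula lying loose on the shelf at the far left (y about 0.41 m). Its length runs along its x axis.
- rail1: The 24 mm long stretch of the rack's front rail that lies over the middle of the gap at rack y = -120 mm, 14 mm wide, 4 mm thick, flush with the rest of the rail. Origin at its middle (2 mm below the rail's top), axes as the rack's.
- rail2: The 24 mm long stretch of the rack's front rail that lies over the middle of the gap at rack y = -72 mm, 14 mm wide, 4 mm thick, flush with the rest of the rail. Origin at its middle (2 mm below the rail's top), axes as the rack's.
- rail3: The 24 mm long stretch of the rack's front rail that lies over the middle of the gap at rack y = -24 mm, 14 mm wide, 4 mm thick, flush with the rest of the rail. Origin at its middle (2 mm below the rail's top), axes as the rack's.
- rail4: The 24 mm long stretch of the rack's front rail that lies over the middle of the gap at rack y = 24 mm, 14 mm wide, 4 mm thick, flush with the rest of the rail. Origin at its middle (2 mm below the rail's top), axes as the rack's.
- rail5: The 24 mm long stretch of the rack's front rail that lies over the middle of the gap at rack y = 72 mm, 14 mm wide, 4 mm thick, flush with the rest of the rail. Origin at its middle (2 mm below the rail's top), axes as the rack's.
- rail6: The 24 mm long stretch of the rack's front rail that lies over the middle of the gap at rack y = 120 mm, 14 mm wide, 4 mm thick, flush with the rest of the rail. Origin at its middle (2 mm below the rail's top), axes as the rack's.
Mind the look-alikes: they are no part of the job. Several things have the shape of the case; the one meant has the colours described above.

How it is judged:
By the outcome, as a careful person would: the job done as asked, in the order asked, and still so for the second after the job is handed in, with the robot touching nothing.
It also fails if it takes over 58 s, if anything falls off the work surface, if the arm or the gripper's body presses on something with over 40 N, if the wrist force passes 120 N, or if a joint passes its speed limit or range.

ROBOT

A 7-joint arm with a two-finger parallel gripper is mounted at the origin on the work surface. World frame = base frame: x ahead of the robot, y to its left, z up, the work surface at z = 0. Lengths are in m, angles in rad, forces in N, time in s.
With the tool pointing down it reaches from about 0.4 to 0.85 m from the base axis. Payload 10.4 kg.
Tool frame: the origin (TCP) lies midway between the tips of the shut fingers; the grasp point (between the pads) lies 19 mm behind it (ctrl.grip_depth is the distance from the TCP to the grasp point, in m); z points along the fingers, y is the line along which they close (so a half turn about z gives the same grasp; the last joint's range is limited). The gripper opens to 85 mm and grips with 20 to 120 N. Pads are 22 mm wide; open, the fingers measure 114 mm over their backs; the gripper's body (76 mm by 85 mm) begins 54 mm behind the grasp point. The pads swing forward as they close: fully open they stand 13 mm farther back than shut.
Start: joints at [1.227, 0.332, -0.065, 1.46, 0.022, 1.35, -0.088], TCP at [0.197, -0.593, 0.231] pointing down, gripper open.
Joint ranges: [-2.6, 2.6], [-0.5, 2.12], [-1.47, 1.34], [0.16, 2.42], [-1.27, 4.41], [0.06, 2.06], [-2.6, 2.6]. Speed limits (rad/s): [2.22, 2.22, 2.79, 2.79, 3.14, 3.14, 3.14].

INTERFACE

Orientations are given as a rotation vector (axis times angle).
In Python, from workcell import ctrl gives the robot as it stands. The module is installed in compiled form; this text tells all that it offers.
- The arm moves only by the shell command python3 -m inch 'ROWS' [FORCE]. ROWS is JSON, a list of rows, each a list of 5 numbers: the closure, from -1 (fully open) to 1 (shut), then the shift along the tool's x, y, z each as a share of 0.25 m, from -1 to 1, then the turn about the tool's z as a share of pi/4 rad, from -1 to 1. In form: [[fingers, dx, dy, dz, roll], ...]. A call has exactly 5 rows; each row is the pose to reach, as a shift and turn from the pose commanded when the call began, along the tool's axes at that moment; what a row does not reach only later rows make up. A row lasts 1/8 s, in which the tool goes at most 62.5 mm and 10.7 degrees, less where a joint would pass 70% of its speed; a pose out of reach is approached as far as the arm can. A call with a number of a shift or a turn outside -1 to 1 is refused whole. A call with a gripper value outside its range is refused whole. The fingers move at their own pace and stop on an object; FORCE is the grip in N (left out, the last holds). Time passes only in rows, so rows that repeat a pose let the fingers close, or fill a call up. It gives the time, the measured TCP pose, the force, the opening and the grip force at its end, in the units of the state.
- ctrl.get_obs(): the state, without advancing time (a new reading comes with each control period).
- ctrl.capture(name): name is "scene" or "top" or "wrist"; returns the picture (400x640x3 uint8, red, green, blue); there is no depth.
- ctrl.camera_params(name): a dict with "mtx" (3x3 intrinsics, pixels), "camera_from_world" (4x4, takes a point from world to camera coordinates). Camera axes: x right, y up, looking along -z (the intrinsics and any distortion apply to the point x, -y, -z); pixel columns grow to the right and rows downward; lengths in m; the calibration is good to about 2 mm. A picture is of the moment at which its call begins: read the wrist's pose just before it. camera_params takes no time and is no camera call; for the wrist camera it gives the pose at the moment of the call.
- ctrl.finish_job(): hands the job in; it is judged then, once.
The state is a dict: "time": time; "joint_pos": joint angles; "dq": joint speeds; "tau": joint torques, N m; "ee_pos": TCP position; "tool_rot": TCP orientation; "wrist_force": force on the tool from outside, world axes, zero at the start; "moment": the same for the moment, N m; "finger_gap": finger opening in m; "grasp_force": force on a finger pad.
Only numpy, scipy, OpenCV 4.12 (cv2) and the standard library are available. Lean on these libraries where they do the work, as an engineer would, in place of code of your own. Each camera call takes 0.05 s, during which the arm holds its last target. There are 200 camera calls.

## Working session

There is one attempt and no reset: what is moved stays moved. The work goes in short steps, Python scripts to look and compute and a shell command to move; the robot and the scene stay as the last step left them, time stands still between calls to the robot, and variables do not carry over. Pictures are saved under pics/ and viewed, at most 13 in all, crops included, and the job is handed in when it is done.

```bash
mkdir -p pics; python3 - <<'E'
from workcell import ctrl
import cv2,numpy as np
for n in("scene","top"):
    im=ctrl.capture(n); cv2.imwrite(f"pics/{n}0.png",im[:,:,::-1])
    p=ctrl.camera_params(n); print(n,{k:np.round(v,4).tolist() if not isinstance(v,str) else v for k,v in p.items()})
o=ctrl.get_obs();print(o)
E
```

```text
scene {'mtx': [[496.4162, 0.0, 317.2477], [0.0, 496.4162, 199.1377], [0.0, 0.0, 1.0]], 'camera_from_world': [[0.4473, 0.8944, -0.0062, -0.2518], [-0.6924, 0.3506, 0.6306, 0.3034], [0.5661, -0.2778, 0.7761, -1.4849], [0.0, 0.0, 0.0, 1.0]]}
top {'mtx': [[399.526, 0.0, 316.7749], [0.0, 399.526, 202.9774], [0.0, 0.0, 1.0]], 'camera_from_world': [[0.0211, -0.9997, 0.0148, -0.0115], [0.9977, 0.022, 0.0648, -0.5151], [-0.0651, 0.0134, 0.9978, -1.1874], [0.0, 0.0, 0.0, 1.0]]}
{'time': 0.1, 'joint_pos': array([ 1.22739192,  0.33277944, -0.06470373,  1.46083972,  0.02159773,
        1.34985169, -0.08850594]), 'dq': array([-0.00045543, -0.00084624,  0.00266842, -0.00140349,  0.00077911,
        0.00092375, -0.00021693]), 'tau': array([ 1.22577421e-03, -6.26749063e+01,  4.91721381e-02, -3.92428386e+01,
        1.64189504e-02,  6.91162306e-03,  2.98880809e-05]), 'ee_pos': array([ 0.19698484, -0.59281778,  0.23062215]), 'tool_rot': array([-3.10011616e+00, -5.01599849e-01,  3.70849680e-04]), 'wrist_force': array([-0.72024569,  0.32486827, -0.08224893]), 'moment': array([-0.04920663,  0.01360698, -0.00970639]), 'grasp_force': 0.0, 'finger_gap': 0.08553916495375116}
```

View pics/top0.png

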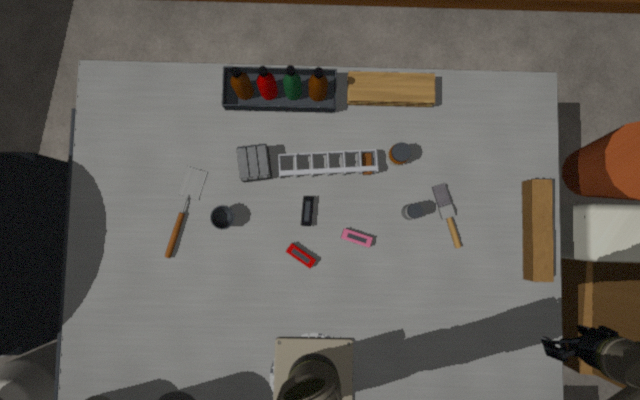

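View pics/scene0.png

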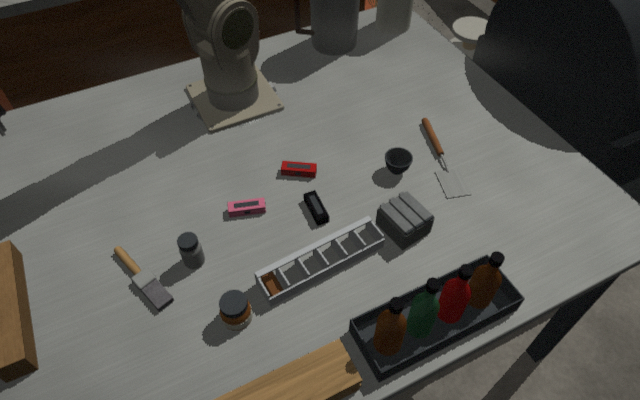

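The top view has the caddy at pixel (254,162), left of the rack, which is its +y end. So the gaps to touch are at y=+120, +72 and +24. The black case is at (308,211), the rack spans columns 279–378, and the red and pink boxes are the decoys.

```bash
cat > h.py <<'E'
from workcell import ctrl
import cv2,numpy as np
def ray(n,px,z,p=None):
    p=p or ctrl.camera_params(n); M=np.array(p["camera_from_world"]);K=np.array(p["mtx"])
    px=np.atleast_2d(px).astype(float); d=np.c_[px,np.ones(len(px))]@np.linalg.inv(K).T*[1,-1,-1]
    R=M[:3,:3];c=-R.T@M[:3,3]; d=d@R
    return c+d*((z-c[2])/d[:,2])[:,None]
def proj(n,P,p=None):
    p=p or ctrl.camera_params(n); M=np.array(p["camera_from_world"]);K=np.array(p["mtx"])
    q=(np.atleast_2d(P)@M[:3,:3].T+M[:3,3])*[1,-1,-1]; q=q@K.T; return q[:,:2]/q[:,2:]
E
python3 - <<'E'
from h import *
im=cv2.imread("pics/top0.png"); g=cv2.cvtColor(im,cv2.COLOR_BGR2GRAY)
c=cv2.resize(im[140:260,230:390],None,fx=5,fy=5,interpolation=cv2.INTER_CUBIC);cv2.imwrite("pics/crop0.png",c)
# case
m=np.zeros_like(g);m[190:232,292:322]=(g[190:232,292:322]<60)
cs=max(cv2.findContours(m,0,2)[0],key=cv2.contourArea);r=cv2.minAreaRect(cs);b=cv2.boxPoints(r);print("case",r,ray("top",b,.02).round(3).tolist())
# rail: bright pixels
m=np.zeros_like(g);m[140:182,274:384]=(g[140:182,274:384]>200);print(m.sum(), g[150:182,290].tolist(), g[150:182,330].tolist())
E
```

```text
case ((307.4010314941406, 210.4901123046875), (10.447890281677246, 29.55260467529297), 5.7105937004089355) [[0.449, 0.046, 0.02], [0.537, 0.04, 0.02], [0.535, 0.008, 0.02], [0.446, 0.015, 0.02]]
0 [133, 132, 134, 143, 135, 108, 78, 71, 74, 70, 69, 68, 66, 68, 70, 70, 71, 69, 70, 91, 138, 160, 160, 157, 142, 105, 103, 124, 131, 133, 133, 133] [136, 144, 135, 96, 72, 69, 71, 70, 70, 75, 72, 68, 72, 73, 77, 73, 74, 94, 140, 160, 161, 161, 141, 108, 86, 109, 132, 135, 134, 133, 133, 133]
```

View pics/crop0.png

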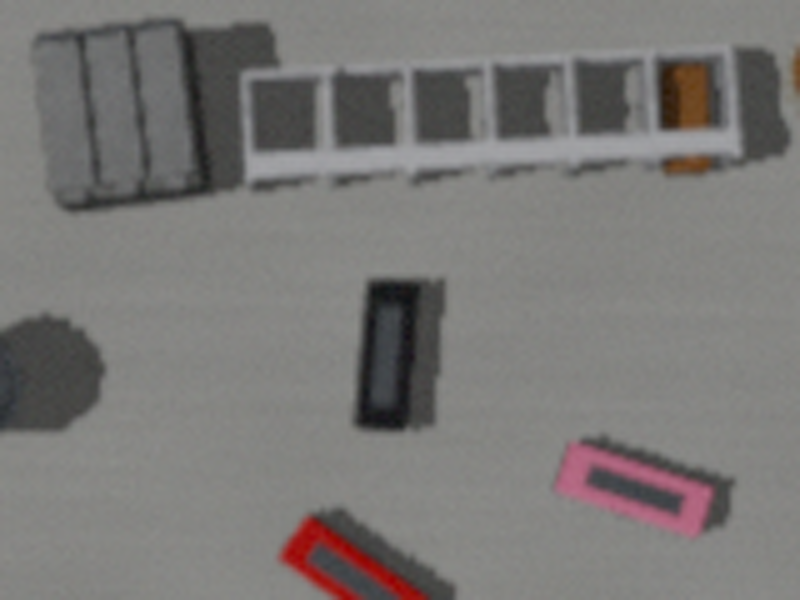

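The crop shows the rail as a bright band from (247,168) to (740,143) in crop pixels. The third gap from the caddy is centred at crop x≈450. The case spans (370,282) to (405,428), so it is offset towards gap 2.

```bash
python3 - <<'E'
from h import *
im=cv2.imread("pics/top0.png"); g=cv2.cvtColor(im,cv2.COLOR_BGR2GRAY).astype(float)
pts=[]
for x in range(282,376):
    y0=int(round(173.3-(x-279.4)*25/493)); col=g[y0-6:y0+7,x]; w=np.where(col>140,col-125,0)
    rows=np.arange(y0-6,y0+7); pts.append((x,(w*rows).sum()/w.sum()))
P=ray("top",pts,.05);k=np.polyfit(P[:,1],P[:,0],1)
res=P[:,0]-np.polyval(k,P[:,1]);ok=abs(res)<.003;k=np.polyfit(P[ok,1],P[ok,0],1)
yaw=-np.arctan(k[0]);print("yaw",yaw,"std",res.std())
# ends along rail line
px=np.array(pts);kk=np.polyfit(px[:,0],px[:,1],1)
xs=np.arange(270,388,.25);prof=cv2.remap(g.astype(np.float32),xs.astype(np.float32)[None],np.polyval(kk,xs).astype(np.float32)[None],1)[0]
on=xs[prof>132]; on=on[(on>274)&(on<384)];e=[on[0],on[-1]];print(e,np.round(prof[::4]).tolist())
E2=ray("top",np.c_[e,np.polyval(kk,e)],.05);print(E2,np.linalg.norm(E2[1]-E2[0]))
mid=E2.mean(0);R=np.array([[np.cos(yaw),-np.sin(yaw)],[np.sin(yaw),np.cos(yaw)]])
org=mid[:2]-R@[-.024,0];print("origin",org)
for y in(.12,.072,.024):print(y,"rail",org+R@[-.024,y])
print("home case",org+R@[-.014,.024],"mouth",org+R@[-.034,.024])
c=np.array([.4915,.0273]);print("case in rack",R.T@(c-org))
# scene check
p=np.array([[*(org+R@[-.024,s*.146]),.05] for s in(1,-1)]+[[.536,.024,.024],[.4475,.0305,.024]]);q=proj("scene",p);print(q)
s=cv2.imread("pics/scene0.png")
for a in q:cv2.circle(s,tuple((a*1).round().astype(int)),1,(0,255,0),-1)
cv2.imwrite("pics/s1.png",cv2.resize(s[140:320,230:430],None,fx=4,fy=4,interpolation=cv2.INTER_CUBIC)[:600])
E
```

```text
yaw 0.07838850233608943 std 0.0008566752926439015
[np.float64(279.0), np.float64(377.25)] [39.0, 37.0, 60.0, 72.0, 70.0, 73.0, 67.0, 72.0, 88.0, 142.0, 157.0, 158.0, 161.0, 159.0, 159.0, 160.0, 158.0, 160.0, 159.0, 162.0, 160.0, 160.0, 161.0, 158.0, 158.0, 159.0, 161.0, 160.0, 159.0, 161.0, 159.0, 160.0, 159.0, 159.0, 159.0, 159.0, 161.0, 160.0, 161.0, 159.0, 160.0, 159.0, 160.0, 162.0, 159.0, 159.0, 161.0, 159.0, 159.0, 160.0, 160.0, 159.0, 159.0, 160.0, 161.0, 160.0, 159.0, 160.0, 162.0, 161.0, 161.0, 160.0, 161.0, 160.0, 161.0, 160.0, 158.0, 159.0, 159.0, 160.0, 160.0, 158.0, 160.0, 159.0, 159.0, 160.0, 161.0, 162.0, 160.0, 160.0, 159.0, 157.0, 159.0, 159.0, 161.0, 160.0, 159.0, 160.0, 159.0, 159.0, 157.0, 159.0, 160.0, 159.0, 161.0, 159.0, 160.0, 158.0, 158.0, 158.0, 158.0, 158.0, 161.0, 159.0, 160.0, 158.0, 157.0, 145.0, 104.0, 75.0, 71.0, 74.0, 73.0, 70.0, 72.0, 72.0, 72.0, 80.0]
[[ 0.59982468  0.11307383  0.05      ]
 [ 0.62248202 -0.17631297  0.05      ]] 0.2902724200230127
origin [ 0.63507965 -0.02974017]
0.12 rail [0.60175636 0.08801193]
0.072 rail [0.60551516 0.04015933]
0.024 rail [ 0.60927395 -0.00769327]
home case [ 0.61924324 -0.00691019] mouth [ 0.59930466 -0.00847635]
case in rack [-0.13867203  0.06810848]
[[368.72673342 216.73886223]
 [254.4595181  274.36244036]
 [321.17755867 217.88410563]
 [307.28453895 191.25436886]]
```

View pics/s1.png

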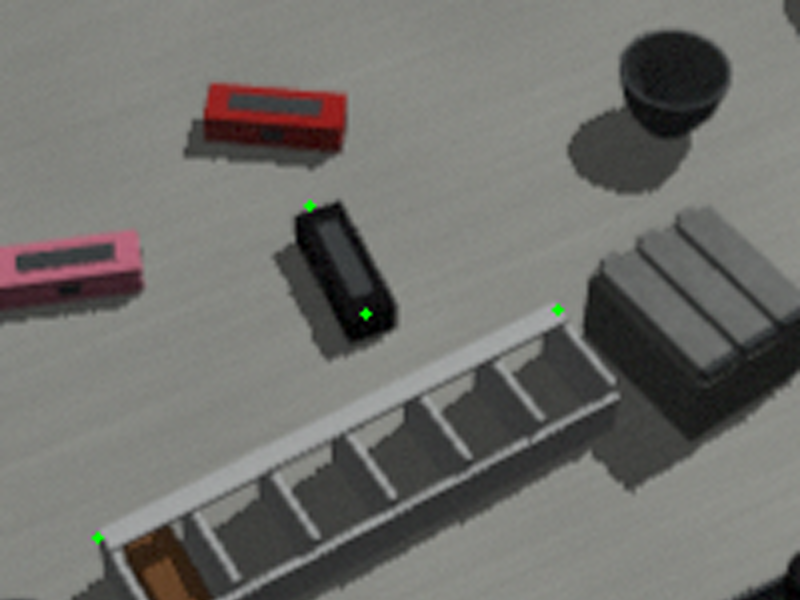

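The scene view agrees with the top-view estimate to within a few mm: the projected rail ends (558,310) and (98,538) sit on the ends of the bar. So I'm moving now, touching the rail first.

```bash
cat >> h.py <<'E'
org=np.array([.6351,-.0297]);yaw=.0784
RR=np.array([[np.cos(yaw),-np.sin(yaw)],[np.sin(yaw),np.cos(yaw)]])
from scipy.spatial.transform import Rotation as Ro
def go(x,y,z,ty=None,o=None):
    """rack-frame target (m), tool-y direction ty in rack frame (deg) -> shares"""
    o=ctrl.get_obs(); R=Ro.from_rotvec(o["tool_rot"]).as_matrix()
    t=np.r_[org+RR@[x,y],z]; d=R.T@(t-o["ee_pos"])/.25
    a=np.arctan2(R[1,1],R[0,1])-yaw
    r=0 if ty is None else (np.angle(np.exp(1j*(a-np.radians(ty)))))/(np.pi/4)
    print("shares",d.round(3),"roll",round(r,3))
def st():
    o=ctrl.get_obs(); R=Ro.from_rotvec(o["tool_rot"]).as_matrix()
    print("t",round(o["time"],2),"rack",(RR.T@(o["ee_pos"][:2]-org)).round(4),"z",o["ee_pos"][2].round(4),"ty",np.degrees(np.arctan2(R[1,1],R[0,1])-yaw).round(1),"F",o["wrist_force"].round(1),"gap",round(o["finger_gap"],4),"q7",o["joint_pos"][6].round(2))
E
python3 -c "
from h import *
go(-.024,.12,.13,-90)"
```

```text
shares [ 2.395 -2.073  0.405] roll 0.309
```

```bash
python3 -m inch '[[1,0.8,-0.69,0,0],[1,0.8,-0.69,0,0],[1,0.8,-0.69,0,0],[1,0.8,-0.69,0,0],[1,0.8,-0.69,0,0]]' 30
python3 -m inch '[[1,0.8,-0.69,0,0],[1,0.8,-0.69,0,0],[1,0.8,-0.69,0,0],[1,0.8,-0.69,0,0],[1,0.8,-0.69,0,0]]'
python3 -c "
from h import *
st();go(-.024,.12,.10,-90)"
```

```text
time: 0.72
ee_pos: [0.3348, -0.3627, 0.2314]
tool_rot: [-3.1, -0.511, -0.001]
wrist_force: [-0.1, -0.5, 1.0]
finger_gap: 0.0002
grasp_force: 0.0
time: 1.35
ee_pos: [0.4693, -0.1362, 0.2313]
tool_rot: [-3.099, -0.51, -0.001]
wrist_force: [-0.1, -0.6, 1.0]
finger_gap: 0.0
grasp_force: 0.0
t 1.35 rack [-0.1736 -0.0932] z 0.2313 ty -75.8 F [-0.1 -0.6  1. ] gap 0.0 q7 -1.08
shares [ 0.789 -0.68   0.526] roll 0.315
```

```bash
python3 -m inch '[[1,0.79,-0.68,0.3,0.315],[1,0.79,-0.68,0.3,0.315],[1,0.79,-0.68,0.3,0.315],[1,0.79,-0.68,0.3,0.315],[1,0.79,-0.68,0.3,0.315]]'
python3 -c "
from h import *
st();go(-.024,.12,.06,-90)
cv2.imwrite('pics/w1.png',ctrl.capture('wrist')[:,:,::-1])"
```

```text
time: 1.98
ee_pos: [0.6022, 0.0855, 0.1544]
tool_rot: [-3.139, -0.117, 0.003]
wrist_force: [-0.3, -1.1, 0.4]
finger_gap: 0.0002
grasp_force: 0.0
t 1.98 rack [-0.0237  0.1174] z 0.1544 ty -90.2 F [-0.3 -1.1  0.4] gap 0.0002 q7 -1.89
shares [-0.    -0.01   0.378] roll -0.005
```

View pics/w1.png

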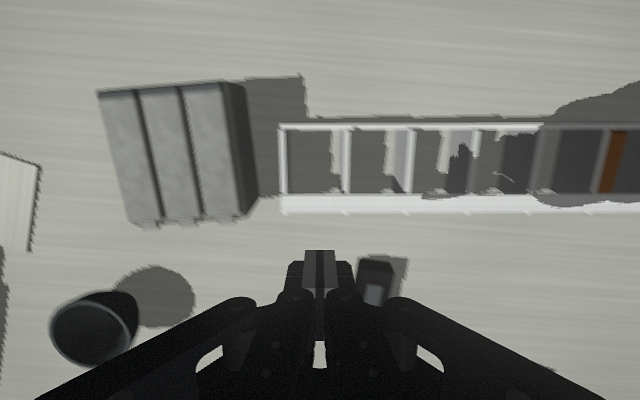

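The wrist view shows the rail level, with its left end at about (282,204), so the yaw is right. I'll check that point against the calibration, then descend.

```bash
python3 -c "
from h import *
P=ray('wrist',[[282,196],[282,213],[410,196],[410,213]],.05);print((( P[:,:2]-org)@RR).round(4))"
python3 -m inch '[[1,0,-0.01,0.36,0],[1,0,-0.01,0.36,0],[1,0,-0.01,0.36,0],[1,0,-0.01,0.36,0],[1,0,-0.01,0.36,0]]'
python3 -c "
from h import *
st();go(-.024,.12,.05,-90)"
```

```text
[[-0.0147  0.1503]
 [-0.0283  0.1508]
 [-0.0148  0.0527]
 [-0.0284  0.0517]]
time: 2.65
ee_pos: [0.6027, 0.0862, 0.068]
tool_rot: [3.139, 0.114, 0.004]
wrist_force: [0.3, 0.5, 0.5]
finger_gap: 0.0
grasp_force: 0.0
t 2.65 rack [-0.0233  0.1181] z 0.068 ty -90.3 F [0.3 0.5 0.5] gap 0.0 q7 -1.94
shares [-0.003 -0.008  0.072] roll -0.007
```

```bash
python3 -m inch '[[1,0.005,-0.01,0.03,0],[1,0.005,-0.01,0.06,0],[1,0.005,-0.01,0.06,0],[1,0.005,-0.01,0.068,0],[1,0.005,-0.01,0.072,0]]'
python3 -c "
from h import *
st()"
```

```text
time: 3.28
ee_pos: [0.6026, 0.0891, 0.0501]
tool_rot: [3.139, 0.115, 0.0]
wrist_force: [-10.6, -2.9, 24.9]
finger_gap: 0.0002
grasp_force: 12.7
t 3.27 rack [-0.0231  0.121 ] z 0.0501 ty -90.3 F [-10.6  -2.9  24.9] gap 0.0002 q7 -1.96
```

```bash
python3 -m inch '[[1,0,0,-0.001,0],[1,0,0.05,-0.001,0],[1,0,0.1,-0.001,0],[1,0,0.15,-0.001,0],[1,0,0.19,-0.001,0]]'
python3 -c "
from h import *
st()"
```

```text
time: 3.9
ee_pos: [0.6072, 0.044, 0.0502]
tool_rot: [-3.137, -0.118, -0.005]
wrist_force: [-0.9, 7.3, 8.6]
finger_gap: -0.0002
grasp_force: 4.5
t 3.9 rack [-0.022   0.0757] z 0.0502 ty -90.2 F [-0.9  7.3  8.6] gap -0.0002 q7 -1.87
```

```bash
python3 -m inch '[[1,0,0,0.001,0],[1,0,0.05,0.001,0],[1,0,0.1,0.001,0],[1,0,0.15,0.001,0],[1,0,0.19,0.001,0]]'
python3 -m inch '[[1,0,0.01,0.001,0],[1,0,0.01,0.001,0],[1,0,0.01,0.001,0],[1,0,0.01,0.001,0],[1,0,0.01,0.001,0]]'
python3 -c "
from h import *
st()"
```

```text
time: 4.53
ee_pos: [0.611, -0.0029, 0.0502]
tool_rot: [-3.136, -0.118, -0.006]
wrist_force: [-0.1, 8.0, 11.2]
finger_gap: 0.0001
grasp_force: 5.1
time: 5.15
ee_pos: [0.6112, -0.0053, 0.0501]
tool_rot: [-3.137, -0.118, -0.006]
wrist_force: [-2.0, 6.5, 13.2]
finger_gap: -0.0
grasp_force: 6.3
t 5.15 rack [-0.0219  0.0262] z 0.0501 ty -90.2 F [-2.   6.5 13.2] gap -0.0 q7 -1.79
```

All three gaps are touched under steady contact. Next I lift, swing to the case's +y side, and look at it.

```bash
python3 -m inch '[[1,0,0,-0.25,0],[1,0,0,-0.35,0],[1,-0.25,-0.15,-0.4,-0.25],[1,-0.468,-0.376,-0.4,-0.5],[1,-0.468,-0.376,-0.4,-0.75]]'
python3 -c "
from h import *
st();go(-.139,.135,.13,0)"
```

```text
time: 5.78
ee_pos: [0.4838, 0.079, 0.1482]
tool_rot: [2.979, 0.995, -0.001]
wrist_force: [1.4, 0.6, -0.5]
finger_gap: -0.0002
grasp_force: 0.0
t 5.78 rack [-0.1423  0.1202] z 0.1482 ty -57.5 F [ 1.4  0.6 -0.5] gap -0.0002 q7 -1.29
shares [ 0.043 -0.043  0.073] roll -1.279
```

```bash
python3 -m inch '[[0.6,0.043,-0.043,0,-0.25],[0.6,0.043,-0.043,0,-0.5],[0.6,0.043,-0.043,0,-0.75],[0.6,0.043,-0.043,0,-1],[0.6,0.043,-0.043,0,-1]]'
python3 -c "
from h import *
st();go(-.139,.135,.12,0)
cv2.imwrite('pics/w2.png',ctrl.capture('wrist')[:,:,::-1])"
```

```text
time: 6.4
ee_pos: [0.4884, 0.0919, 0.148]
tool_rot: [2.381, 2.05, -0.0]
wrist_force: [0.0, 0.7, -0.6]
finger_gap: 0.0172
grasp_force: 0.0
t 6.4 rack [-0.1368  0.1328] z 0.148 ty -13.0 F [ 0.   0.7 -0.6] gap 0.0172 q7 -0.57
shares [ 0.007 -0.011  0.112] roll -0.289
```

View pics/w2.png

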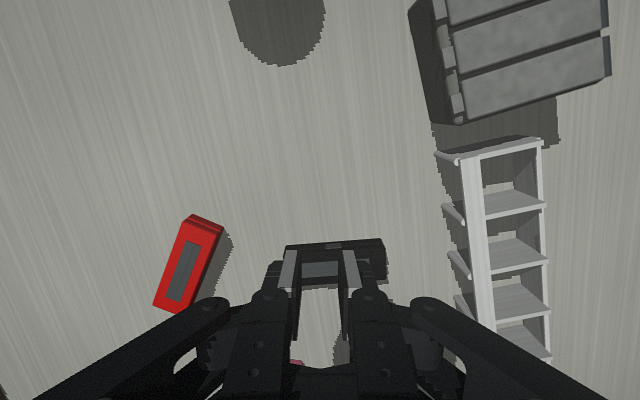

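The case's +y top edge runs from (285,247) to (383,239), partly behind the fingers. I'll check where that is, and finish the roll.

```bash
python3 -c "
from h import *
P=ray('wrist',[[285,247],[383,239]],.024);print((( P[:,:2]-org)@RR).round(4))
P=ray('wrist',[[463,163],[483,348]],.05);print((( P[:,:2]-org)@RR).round(4))"
python3 -m inch '[[0.6,0.007,-0.011,0,-0.29],[0.6,0.007,-0.011,0,-0.29],[0.6,0.007,-0.011,0.2,-0.29],[0.6,0.007,-0.011,0.3,-0.29],[0.6,0.007,-0.011,0.3,-0.29]]'
python3 -c "
from h import *
st();go(-.142,.13,.012,0)"
```

```text
[[-0.1749  0.0995]
 [-0.091   0.0877]]
[[-0.0271  0.1441]
 [-0.0276 -0.0195]]
time: 7.08
ee_pos: [0.4847, 0.0941, 0.0717]
tool_rot: [-2.134, -2.302, 0.004]
wrist_force: [-0.3, 0.4, -0.4]
finger_gap: 0.0171
grasp_force: 0.0
t 7.08 rack [-0.1402  0.1352] z 0.0717 ty -0.1 F [-0.3  0.4 -0.4] gap 0.0171 q7 -0.44
shares [-0.021 -0.006  0.239] roll -0.003
```

```bash
python3 -m inch '[[0.6,0,0.01,0.1,0],[0.6,0,0.01,0.2,0],[0.6,0,0.01,0.239,0],[0.6,0,0.01,0.239,0],[0.6,0,0.01,0.239,0]]'
python3 -c "
from h import *
st()"
python3 -m inch '[[0.6,-0.04,0,0,0],[0.6,-0.08,0,0,0],[0.6,-0.12,0,0,0],[0.6,-0.16,0,0,0],[0.6,-0.2,0,0,0]]'
python3 -c "
from h import *
st();go(-.138,.053,.012,0)"
```

```text
time: 7.7
ee_pos: [0.4893, 0.0946, 0.0145]
tool_rot: [2.132, 2.305, 0.002]
wrist_force: [-0.1, -0.3, -0.7]
finger_gap: 0.0169
grasp_force: 0.0
t 7.7 rack [-0.1356  0.1353] z 0.0145 ty -0.0 F [-0.1 -0.3 -0.7] gap 0.0169 q7 -0.52
time: 8.32
ee_pos: [0.4924, 0.044, 0.0133]
tool_rot: [-2.133, -2.306, -0.0]
wrist_force: [-0.1, 1.8, 1.4]
finger_gap: 0.0168
grasp_force: 0.8
t 8.32 rack [-0.1365  0.0847] z 0.0133 ty -0.0 F [-0.1  1.8  1.4] gap 0.0168 q7 -0.41
shares [-0.127 -0.006  0.005] roll -0.0
```

```bash
python3 -m inch '[[0.6,-0.03,0,0,0],[0.6,-0.06,0,0,0],[0.6,-0.09,0,0,0],[0.6,-0.11,0,0,0],[0.6,-0.12,0,0,0]]'
python3 - <<'E'
from h import *
st()
im=ctrl.capture("top")[:,:,::-1].copy();cv2.imwrite('pics/t2.png',im)
cv2.imwrite('pics/t2c.png',cv2.resize(im[140:260,230:390],None,fx=5,fy=5,interpolation=cv2.INTER_CUBIC))
E
```

```text
time: 8.95
ee_pos: [0.4948, 0.0143, 0.0133]
tool_rot: [2.133, 2.306, 0.0]
wrist_force: [-0.0, 1.8, -0.2]
finger_gap: 0.0172
grasp_force: 0.7
t 8.95 rack [-0.1364  0.0549] z 0.0133 ty -0.0 F [-0.   1.8 -0.2] gap 0.0172 q7 -0.35
```

View pics/t2c.png

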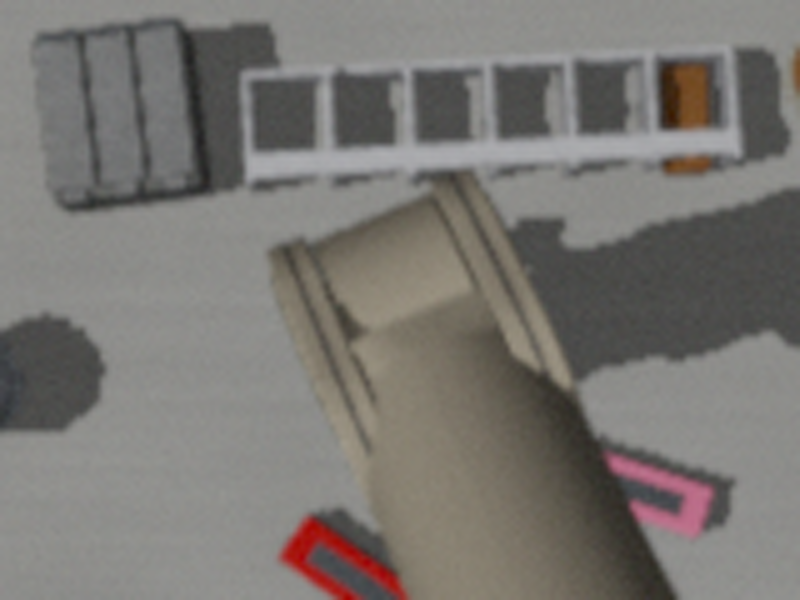

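The arm hides the case in that view, so I'll back off, lift, and go behind the case with the tool turned crosswise.

```bash
python3 -m inch '[[0.6,0.1,0,0,0],[0.6,0.15,0,-0.2,0],[0.6,0.15,0,-0.4,0.2],[0.6,0,-0.2,-0.5,0.4],[0.6,-0.115,-0.336,-0.5,0.6]]'
python3 -m inch '[[0.6,0,0,0,0.25],[0.6,0,0,0,0.5],[0.6,0,0,0,0.75],[0.6,0,0,0,1],[0.6,0,0,0,1]]'
python3 - <<'E'
from h import *
st();go(-.22,.026,.13,-90)
E
```

```text
time: 9.62
ee_pos: [0.4129, -0.0213, 0.1396]
tool_rot: [2.614, 1.738, 0.002]
wrist_force: [0.1, -1.2, -0.9]
finger_gap: 0.0173
grasp_force: 0.0
time: 10.25
ee_pos: [0.4131, -0.0207, 0.1383]
tool_rot: [3.081, 0.612, -0.0]
wrist_force: [0.1, -0.0, 0.5]
finger_gap: 0.0171
grasp_force: 0.0
t 10.25 rack [-0.2206  0.0264] z 0.1383 ty -72.0 F [ 0.1 -0.   0.5] gap 0.0171 q7 -1.2
shares [0.002 0.002 0.033] roll 0.399
```

```bash
python3 -m inch '[[0.6,0,0,0,0.2],[0.6,0,0,0,0.4],[0.6,0,0,0,0.4],[0.6,0,0,0,0.4],[0.6,0,0,0,0.4]]'
python3 - <<'E'
from h import *
st()
cv2.imwrite('pics/w3.png',ctrl.capture('wrist')[:,:,::-1])
im=ctrl.capture("top")[:,:,::-1].copy();cv2.imwrite('pics/t3.png',im)
cv2.imwrite('pics/s3.png',ctrl.capture('scene')[:,:,::-1])
E
```

```text
time: 10.88
ee_pos: [0.4132, -0.0206, 0.1383]
tool_rot: [3.139, 0.127, 0.0]
wrist_force: [-0.2, 1.1, 0.3]
finger_gap: 0.0168
grasp_force: 0.0
t 10.88 rack [-0.2205  0.0264] z 0.1383 ty -89.9 F [-0.2  1.1  0.3] gap 0.0168 q7 -1.52
```

View pics/w3.png

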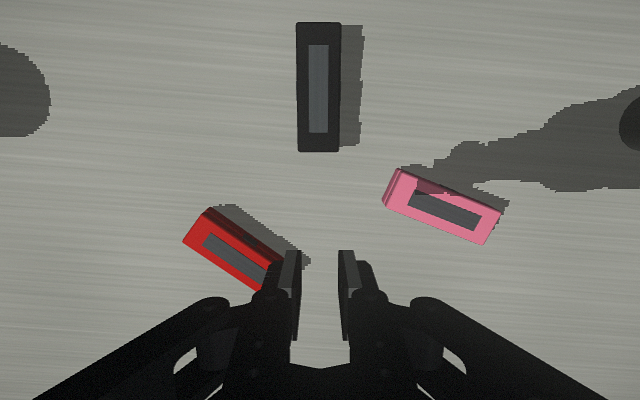

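The case lies square to the rack: corners (297,23), (341,23), (339,152), (299,152). The red box's near corner, around (283,262), is close to where the fingers would come down, so I'll measure both.

```bash
python3 - <<'E'
from h import *
f=lambda px,z,n='wrist':((ray(n,px,z)[:,:2]-org)@RR).round(4).tolist()
print('case',f([[297,23],[341,23],[339,152],[299,152]],.024))
print('red top',f([[184,240],[210,208],[283,260],[258,291]],.024),'pink',f([[384,200],[485,243]],.024))
im=cv2.imread('pics/t3.png');g=cv2.cvtColor(im,cv2.COLOR_BGR2GRAY)
for lab,m in(('case',(g<60)),('red',(im[:,:,2]>120)&(im[:,:,1]<60)),('redscene',None)):
    if m is None: continue
    m=m.astype(np.uint8);m[:,:285]=0;m[:188]=0;m[:,345:]=0;m[280:]=0
    for c in cv2.findContours(m,0,2)[0]:
        if cv2.contourArea(c)>60:
            r=cv2.minAreaRect(c);print(lab,np.round(r[0]),np.round(r[1]),f(cv2.boxPoints(r),.024,'top'))
E
```

```text
case [[-0.0909, 0.0434], [-0.0909, 0.0129], [-0.1796, 0.0127], [-0.1797, 0.0434]]
red top [[-0.2521, 0.1397], [-0.2245, 0.1157], [-0.2701, 0.0584], [-0.2995, 0.0809]] pink [[-0.2177, -0.0239], [-0.2546, -0.1098]]
case [323. 208.] [27. 18.] [[-0.0961, 0.0534], [-0.0901, -0.0016], [-0.1715, -0.0102], [-0.1774, 0.0445]]
red [297. 253.] [20. 10.] [[-0.2546, 0.139], [-0.2321, 0.121], [-0.2688, 0.0751], [-0.2912, 0.0932]]
```

```bash
python3 -m inch '[[0.6,0,0,0.2,0],[0.6,0,0,0.4,0],[0.6,0,0,0.495,0],[0.6,0,0,0.495,0],[0.6,0,0,0.495,0]]'
python3 -m inch '[[0.6,0.08,0,0,0],[0.6,0.14,0,0,0],[0.6,0.19,0,0,0],[0.6,0.24,0,0,0],[0.6,0.29,0,0,0]]'
python3 - <<'E'
from h import *
st()
cv2.imwrite('pics/w4.png',ctrl.capture('wrist')[:,:,::-1])
E
```

```text
time: 11.65
ee_pos: [0.414, -0.0206, 0.0155]
tool_rot: [3.139, 0.124, 0.002]
wrist_force: [0.3, 0.0, 0.2]
finger_gap: 0.017
grasp_force: 0.0
time: 12.28
ee_pos: [0.4861, -0.0149, 0.0146]
tool_rot: [3.139, 0.123, -0.0]
wrist_force: [-1.9, -0.1, 1.0]
finger_gap: 0.0172
grasp_force: 1.2
t 12.28 rack [-0.1474  0.0264] z 0.0146 ty -90.0 F [-1.9 -0.1  1. ] gap 0.0172 q7 -1.84
```

View pics/w4.png

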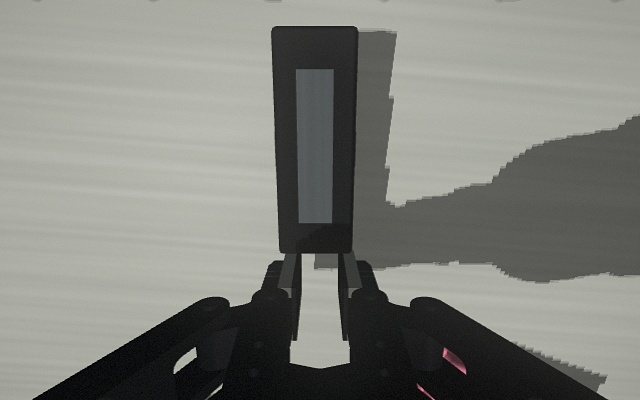

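Case in contact, square, front edge at row 27, columns 272–358. The rack's plate feet just show along row 0; I'll measure them to centre the case relative to the gap.

```bash
python3 - <<'E'
from h import *
g=cv2.imread('pics/w4.png',0).astype(int)
for r in(0,1,2):
    x=np.where(g[r]<g[6].mean()-40)[0]; print(r,[(int(s[0]),int(s[-1])) for s in np.split(x,np.where(np.diff(x)>2)[0]+1) if len(s)])
f=lambda px,z:((ray('wrist',px,z)[:,:2]-org)@RR).round(4).tolist()
print(f([[272,28],[358,28],[352,250],[280,250]],.024))
print([f([[c,0]],0.)[0] for c in(38,156,268,385,500,615)])
print(g[0,::4].tolist())
E
```

```text
0 []
1 []
2 []
[[-0.0455, 0.045], [-0.0455, 0.0139], [-0.1324, 0.0137], [-0.1324, 0.045]]
[[-0.0298, 0.1455], [-0.0298, 0.0961], [-0.0298, 0.0493], [-0.0298, 0.0004], [-0.0299, -0.0477], [-0.0299, -0.0958]]
[158, 156, 159, 158, 159, 159, 158, 162, 151, 135, 146, 161, 162, 163, 162, 160, 163, 165, 165, 165, 164, 166, 166, 165, 166, 165, 166, 165, 167, 168, 167, 167, 168, 169, 167, 168, 168, 158, 142, 152, 169, 168, 169, 168, 167, 168, 167, 169, 168, 169, 167, 166, 167, 167, 167, 168, 169, 166, 167, 169, 167, 170, 171, 169, 172, 173, 158, 139, 137, 137, 137, 174, 173, 175, 175, 174, 173, 174, 174, 173, 177, 175, 177, 173, 178, 177, 176, 176, 174, 175, 174, 176, 174, 174, 174, 161, 142, 158, 171, 169, 169, 170, 169, 168, 166, 167, 168, 166, 166, 167, 167, 167, 164, 165, 167, 165, 165, 165, 163, 164, 165, 165, 164, 166, 148, 138, 148, 147, 148, 145, 148, 161, 160, 161, 160, 161, 159, 160, 157, 159, 158, 157, 158, 157, 157, 158, 157, 158, 157, 156, 158, 157, 156, 138, 132, 148, 151, 154, 156, 157]
```

Relative to the plates (columns 268 and 384, gap centre about 326), the case centre at 315 sits about 4.5 mm towards +y, which leaves almost no clearance. I'll nudge it sideways with the shut fingers, keeping the same tool orientation.

```bash
python3 -m inch '[[0.6,-0.05,0,0,0],[1,-0.05,0,-0.2,0],[1,-0.05,-0.1,-0.2,0],[1,0.05,-0.234,-0.2,0],[1,0.22,-0.234,-0.2,0]]'
python3 -m inch '[[1,0.01,0,0,0],[1,0.01,0,0.1,0],[1,0.01,0,0.2,0],[1,0.01,0,0.2,0],[1,0.01,0,0.2,0]]'
python3 - <<'E'
from h import *
st(); go(-.09,.062,.013,-90)
E
```

```text
time: 12.95
ee_pos: [0.535, 0.0501, 0.0651]
tool_rot: [3.138, 0.129, 0.001]
wrist_force: [1.0, 0.5, 0.6]
finger_gap: -0.0001
grasp_force: 0.0
time: 13.58
ee_pos: [0.5382, 0.0478, 0.0155]
tool_rot: [3.139, 0.123, 0.001]
wrist_force: [0.1, 0.6, 0.0]
finger_gap: -0.0001
grasp_force: 0.0
t 13.57 rack [-0.0906  0.0849] z 0.0155 ty -90.0 F [0.1 0.6 0. ] gap -0.0001 q7 -1.99
shares [0.002 0.092 0.01 ] roll -0.0
```

```bash
python3 -m inch '[[1,0,0.03,0,0],[1,0,0.06,0,0],[1,0,0.08,0,0],[1,0,0.1,0,0],[1,0,0.1,0,0]]'
python3 - <<'E'
from h import *
st(); cv2.imwrite('pics/w5.png',ctrl.capture('wrist')[:,:,::-1])
E
```

```text
time: 14.2
ee_pos: [0.5402, 0.0224, 0.0145]
tool_rot: [3.139, 0.122, -0.0]
wrist_force: [-0.1, 0.6, -0.1]
finger_gap: 0.0001
grasp_force: 0.0
t 14.2 rack [-0.0905  0.0594] z 0.0145 ty -90.1 F [-0.1  0.6 -0.1] gap 0.0001 q7 -1.94
```

View pics/w5.png

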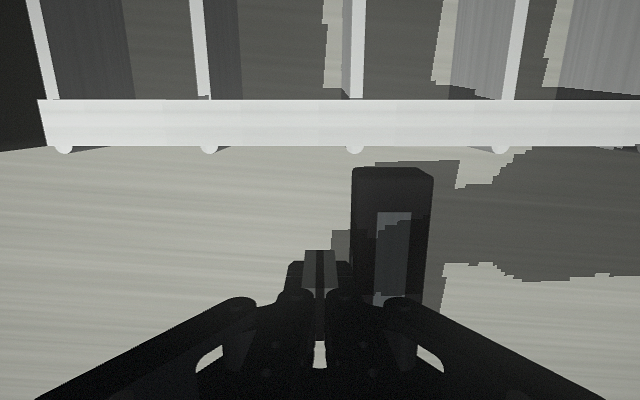

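The plate tips are at columns 64, 209, 355 and 500 (row 150), so gap 3 lies between 355 and 500. The case's front corners are at about (352,170) and (433,178), and the fingertips span columns 303–337.

```bash
python3 - <<'E'
from h import *
f=lambda px,z:((ray('wrist',px,z)[:,:2]-org)@RR).round(4).tolist()
print(f([[64,152],[209,152],[355,152],[500,152]],.046)); print(f([[355,152],[500,152]],.042))
print('case',f([[352,170],[433,178],[350,240]],.024)); print('tips',f([[303,252],[337,252],[288,262],[352,262]],.0145))
E
```

```text
[[-0.0322, 0.1461], [-0.0322, 0.0979], [-0.0322, 0.0493], [-0.0323, 0.0011]]
[[-0.0327, 0.0489], [-0.0328, -0.001]]
case [[-0.0421, 0.048], [-0.0454, 0.0149], [-0.0724, 0.048]]
tips [[-0.0822, 0.0688], [-0.0822, 0.053], [-0.0873, 0.0759], [-0.0873, 0.0459]]
```

```bash
python3 -m inch '[[1,0,0.01,0,0],[1,0,0.02,0,0],[1,0,0.026,0,0],[1,0,0.032,0,0],[1,0,0.032,0,0]]'
python3 - <<'E'
from h import *
st(); im=ctrl.capture('wrist')[:,:,::-1];cv2.imwrite('pics/w6.png',im);g=im.mean(2).astype(int)
f=lambda px,z:((ray('wrist',px,z)[:,:2]-org)@RR).round(4).tolist()
for r in(185,200,215): print(r,g[r,320:460:3].tolist())
for r in(150,152):
    x=np.where(g[r]>215)[0];print(r,[(int(s[0]),int(s[-1])) for s in np.split(x,np.where(np.diff(x)>2)[0]+1) if len(s)])
E
```

```text
time: 14.88
ee_pos: [0.5409, 0.0149, 0.0145]
tool_rot: [3.139, 0.123, 0.0]
wrist_force: [0.3, 0.4, -0.7]
finger_gap: -0.0001
grasp_force: 0.3
t 14.88 rack [-0.0905  0.0518] z 0.0145 ty -90.0 F [ 0.3  0.4 -0.7] gap -0.0001 q7 -1.93
185 [172, 172, 169, 170, 170, 171, 169, 171, 170, 35, 44, 49, 46, 46, 48, 46, 45, 42, 44, 43, 45, 44, 47, 46, 42, 39, 42, 40, 42, 41, 42, 40, 40, 43, 41, 37, 90, 87, 87, 88, 85, 85, 85, 96, 162, 161, 163]
200 [172, 172, 173, 173, 172, 173, 173, 171, 174, 36, 41, 46, 46, 40, 40, 39, 43, 41, 42, 40, 43, 40, 41, 37, 38, 40, 34, 37, 37, 36, 37, 37, 39, 37, 40, 34, 87, 87, 87, 85, 87, 87, 87, 85, 87, 86, 89]
215 [169, 167, 169, 166, 167, 167, 167, 168, 170, 34, 43, 42, 42, 40, 42, 39, 38, 50, 83, 81, 81, 85, 80, 81, 83, 77, 80, 83, 79, 34, 32, 37, 31, 37, 33, 70, 84, 86, 87, 84, 88, 84, 87, 83, 84, 84, 83]
150 [(35, 47), (184, 187), (190, 191)]
152 [(39, 45), (183, 189)]
```

```bash
python3 - <<'E'
from h import *
f=lambda px,z:((ray('wrist',px,z)[:,:2]-org)@RR).round(4).tolist()
print('plates',f([[332,152],[477,152]],.046),'case',f([[346.5,185],[428,185],[346.5,215],[427,215]],.024))
E
```

```text
plates [[-0.0322, 0.049], [-0.0323, 0.0008]] case [[-0.0483, 0.0421], [-0.0483, 0.0087], [-0.0612, 0.0418], [-0.0612, 0.008]]
```

Now centred to within 1 mm (gap centre 24.9, case 25.4) and square. Going back behind it to push home.

```bash
python3 -m inch '[[1,0,-0.06,0,0],[1,0,-0.06,-0.2,0],[0.6,-0.15,-0.06,-0.2,0],[0.6,-0.32,0,-0.2,0],[0.6,-0.32,0.105,-0.2,0]]'
python3 -m inch '[[0.6,0,0,0,0],[0.6,0,0,0.1,0],[0.6,0,0,0.2,0],[0.6,0,0,0.2,0],[0.6,0,0,0.2,0]]'
python3 - <<'E'
from h import *
st(); go(-.11,.0255,.0145,-90)
E
```

```text
time: 15.55
ee_pos: [0.4604, -0.0168, 0.0642]
tool_rot: [3.137, 0.127, -0.003]
wrist_force: [0.7, 0.1, -0.3]
finger_gap: 0.0172
grasp_force: 0.0
time: 16.18
ee_pos: [0.4637, -0.0165, 0.0153]
tool_rot: [-3.139, -0.125, -0.001]
wrist_force: [-0.3, 0.2, 1.0]
finger_gap: 0.0173
grasp_force: 0.0
t 16.18 rack [-0.1698  0.0266] z 0.0153 ty -89.9 F [-0.3  0.2  1. ] gap 0.0173 q7 -1.82
shares [0.239 0.005 0.003] roll 0.001
```

```bash
python3 -m inch '[[0.6,0.06,0.004,0,0],[0.6,0.11,0.004,0,0],[0.6,0.16,0.004,0,0],[0.6,0.2,0.004,0,0],[0.6,0.24,0.004,0,0]]'
python3 -m inch '[[0.6,0.03,0,0,0],[0.6,0.06,0,0,0],[0.6,0.08,0,0,0],[0.6,0.1,0,0,0],[0.6,0.12,0,0,0]]'
python3 - <<'E'
from h import *
st()
E
```

```text
time: 16.8
ee_pos: [0.5235, -0.0136, 0.0145]
tool_rot: [-3.139, -0.123, 0.001]
wrist_force: [-1.4, -0.0, 2.7]
finger_gap: 0.0175
grasp_force: 1.3
time: 17.42
ee_pos: [0.5533, -0.0114, 0.0146]
tool_rot: [3.139, 0.123, 0.0]
wrist_force: [-1.4, 0.2, -0.5]
finger_gap: 0.0168
grasp_force: 0.5
t 17.43 rack [-0.0802  0.0246] z 0.0146 ty -90.0 F [-1.4  0.2 -0.5] gap 0.0168 q7 -1.88
```

Force is still just sliding friction. I'll continue in small steps until it meets the bar.

```bash
python3 -m inch '[[0.6,0.008,0,0,0],[0.6,0.016,0,0,0],[0.6,0.02,0,0,0],[0.6,0.024,0,0,0],[0.6,0.024,0,0,0]]'
python3 -m inch '[[0.6,0.004,0,0,0],[0.6,0.008,0,0,0],[0.6,0.012,0,0,0],[0.6,0.016,0,0,0],[0.6,0.016,0,0,0]]'
```

```text
time: 18.05
ee_pos: [0.5591, -0.011, 0.0146]
tool_rot: [3.139, 0.123, 0.0]
wrist_force: [-0.8, -0.5, 1.3]
finger_gap: 0.0171
grasp_force: 0.6
time: 18.68
ee_pos: [0.5631, -0.0106, 0.0146]
tool_rot: [3.139, 0.123, 0.0]
wrist_force: [-1.7, 0.1, 1.3]
finger_gap: 0.0172
grasp_force: 0.7
```

```bash
python3 -m inch '[[0.6,0.004,0,0,0],[0.6,0.008,0,0,0],[0.6,0.012,0,0,0],[0.6,0.016,0,0,0],[0.6,0.016,0,0,0]]'
python3 -c "
from h import *
st()"
```

```text
time: 19.3
ee_pos: [0.5646, -0.0105, 0.0142]
tool_rot: [3.138, 0.123, -0.008]
wrist_force: [-14.7, -1.6, 10.7]
finger_gap: 0.0171
grasp_force: 7.1
t 19.3 rack [-0.0688  0.0246] z 0.0142 ty -90.0 F [-14.7  -1.6  10.7] gap 0.0171 q7 -1.88
```

The force rose to 15 N at x = -69 mm, where the home stop should be. Retreating straight back, lifting, and checking.

```bash
python3 -m inch '[[0.6,-0.1,0,0,0],[0.6,-0.2,0,0,0],[0.6,-0.25,0,-0.1,0],[0.6,-0.25,0,-0.3,0],[0.6,-0.25,0,-0.45,0]]'
python3 - <<'E'
from h import *
st(); im=ctrl.capture('wrist')[:,:,::-1];cv2.imwrite('pics/w7.png',im)
cv2.imwrite('pics/s7.png',ctrl.capture('scene')[:,:,::-1])
a=cv2.resize(im,(480,300)); b=cv2.resize(cv2.imread('pics/s7.png')[130:330,150:470],(480,300)); cv2.imwrite('pics/fin.png',np.vstack([a,b]))
E
```

```text
time: 19.92
ee_pos: [0.5052, -0.0151, 0.129]
tool_rot: [3.139, 0.123, 0.003]
wrist_force: [0.2, -0.0, 0.0]
finger_gap: 0.0172
grasp_force: 0.0
t 19.93 rack [-0.1283  0.0247] z 0.129 ty -90.0 F [ 0.2 -0.   0. ] gap 0.0172 q7 -1.73
```

View pics/fin.png

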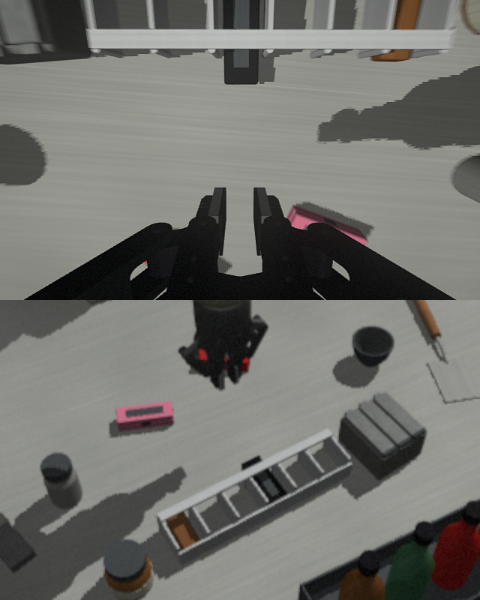

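The case is in the third gap from the caddy and everything else is undisturbed. One numeric check that it is home, then I hand in.

```bash
python3 - <<'E'
from h import *
g=cv2.imread('pics/w7.png',0).astype(int); print(g[100:118,321].tolist())
r=100+int(np.argmax(np.diff(g[100:118,321])))+.5
f=lambda px,z:((ray('wrist',px,z)[:,:2]-org)@RR).round(4).tolist()
print(r,f([[321,r]],.024),f([[321,r]],.0))
c=g[:,280];rr=np.where(c[20:90]>190)[0]+20;print('rail',f([[280,rr[0]],[280,rr[-1]]],.05))
print(ctrl.get_obs()['wrist_force'])
E
```

```text
[40, 45, 39, 41, 46, 42, 41, 43, 43, 45, 43, 36, 78, 156, 147, 148, 150, 152]
112.5 [[-0.0554, 0.0246]] [[-0.0554, 0.0244]]Traceback (most recent call last):
  File "<stdin>", line 6, in <module>
IndexError: index 0 is out of bounds for axis 0 with size 0
```

```bash
python3 -c "
from workcell import ctrl
print(ctrl.finish_job())"
```

```text
the job is handed in; nothing more can be done
None
```

I ran the shut fingertips along the rail over the first, second and third gaps from the caddy, then pushed the black case into that third gap until it met the back bar (15 N, rear end within about 2 mm of the expected spot by camera). The job is handed in at about 20 s, with nothing else seen out of place in the last pictures.

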